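Feed the potatoes into the prep machine

ROBOT

A 6-joint arm with a two-finger parallel gripper is mounted at the origin on the work surface. World frame = base frame: x ahead of the robot, y to its left, z up, the work surface at z = 0. Lengths are in m, angles in rad, forces in N, time in s.
With the tool pointing down it reaches from about 0.35 to 0.775 m from the base axis. Payload 7.3 kg.
Tool frame: the origin (TCP) lies between the finger pads, 19 mm behind the fingertips; this is the grasp point; z points along the fingers, y is the line along which they close (so a half turn about z gives the same grasp; the last joint's range is limited). The gripper opens to 92 mm and grips with 3 to 60 N. Pads are 19 mm wide; open, the fingers measure 130 mm over their backs; the gripper's body (75 mm by 190 mm) begins 47 mm behind the grasp point.
Start: joints at [0.98, 0.342, 1.524, -0, 1.275, -0.146], TCP at [0.226, 0.474, 0.246] pointing down, gripper open.
Joint ranges: [-2.53, 2.53], [-0.77, 2.02], [0.04, 2.7], [-1, 4.14], [0.28, 2.66], [-3.11, 3.11]. Speed limits (rad/s): [2.57, 2.57, 3.14, 3.14, 3.14, 3.14].

INTERFACE

Orientations are given as [roll, pitch, yaw] about the fixed x, y, z axes, in that order (R = Rz(yaw) Ry(pitch) Rx(roll)).
In Python, from cell import observe, read_camera, calibration, hand_in gives the robot as it stands.
- The arm moves only by the tool send_rows, never from a script. Its argument "targets" is a list of rows, each a list of 5 numbers: the opening, from 0 (shut) to 1 (fully open), then the shift along the world's x, y, z in m, then the turn about the world's z in rad. A call has 1 to 5 rows; each row shifts and turns the commanded pose from where the row before left it; what a row does not reach is not made up. A row lasts 1/10 s, in which the tool goes at most 50 mm and 8.59 degrees, less where a joint would pass 70% of its speed; a pose out of reach is approached as far as the arm can. A call is refused whole if a number of a shift passes 0.05 or a number of a turn 0.15, either way. A call with a gripper value outside its range is refused whole. The fingers move at their own pace and stop on an object; "grip_force" is the grip in N (left out, the last holds). Time passes only in rows, so rows that do not move let the fingers close. It gives the time, the measured TCP pose, the force, the opening and the grip force at its end, in the units of the state.
- observe(): the state, without advancing time (a new reading comes with each control period).
- read_camera(name): name is "scene" or "top"; returns (picture, depth): 400x640x3 uint8, red, green, blue; 400x640 float32, m along the optical axis (not along the pixel's ray), 0 where there is no reading.
- calibration(name): a dict with "intrinsics" (3x3 intrinsics, pixels), "world_to_cam" (4x4, takes a point from world to camera coordinates). Camera axes: x right, y up, looking along -z (the intrinsics and any distortion apply to the point x, -y, -z); pixel columns grow to the right and rows downward; lengths in m; the calibration is good to about 2 mm. A picture is of the moment at which its call begins. calibration takes no time and is no camera call.
- hand_in(): hands the job in; it is judged then, once.
The state is a dict: "time": time; "qpos": joint angles; "qvel": joint speeds; "joint_efforts": joint torques, N m; "tool_pos": TCP position; "tool_rot": TCP orientation; "contact_force": force on the tool from outside, world axes, zero at the start; "torque": the same for the moment, N m; "opening": finger opening in m; "grip_force": force on a finger pad.
Only numpy, scipy, OpenCV 4.12 (cv2) and the standard library are available. Lean on these libraries where they do the work, as an engineer would, in place of code of your own. Each camera call takes 0.05 s, during which the arm holds its last target. There are 200 camera calls.

TASK

First slide the machine's cover fully open. Then draw the tray of potatoes out from under the shelf until the whole tray is clear of it, let go of it standing on the bench, take it again by its raised back and tip all four potatoes into the machine's well. Stand the empty tray upright on the bench, let go of it, and last slide the cover fully shut; leave the bottle, jar and cup alone.

Things in the scene. Friction and masses are not known exactly. Their poses are not given: they have to be found in the camera images.
- machine: steel food-prep machine fixed on the bench, 377 mm long (x), 214 wide (y), 150 high. Its top has a rectangular open feed well (the hopper), 170 (x) x 190 (y) mm inside, 12 mm walls, rim at z 150, floor of the well at z 30. Origin on the bench under the centre of the well; +x points away from the robot, the closed-in motor end is on the -x side (x -97 to -280)
- cover (a joint): flat aluminium cover plate (186 x 196 x 6 mm, underside at z 151) that slides on top of the machine along its x: 0 = well fully covered, 0.18 m = slid fully towards the machine's -x end (towards the robot), well open. Stays where it is left; takes about 3 N to slide
- cover_grip (a point): middle of the cover's upright black grip bar (moves with the cover): a block 14 mm thick (x), 70 long (y), 32 tall standing on the plate; the point is 8 mm above the bar's middle height, 14 mm below its top; axes as the machine's
- shelf: low steel shelf fixed on the bench, 150 deep (x) x 240 wide (y), board underside at z 130, top at z 142, on four 16 mm corner legs; open underneath at front and back; white saucers and a small steel lid lie on it, up to z 172. Origin on the bench 115 mm in front of the front edge of the board, on its middle line; +x points into the shelf
- tray: loose white plastic tray, 0.32 kg, 134 wide (y), back-first under the shelf with its front out. Origin on its underside; -x is the pouring end. Floor 4 mm thick, x -21 to 75, two 4 mm ribs across; the front plate slopes up at 35 deg from x -21 to the lip at x -73, z 38; side walls 4 mm, up to z 42; back wall 12 mm at x 75, up to z 50. Carries four potatoes in two rows
- tray_tab (a point): the tray's pull tab: an upright plate 14 mm thick (y) that juts out in front of the lip, from x -73 to -120, z 2 to 36; this point is 14 mm below its top, 22 mm in from its end; axes as the tray's
- tray_back (a point): the tray's raised back: an upright plate 12 mm thick (x), 80 wide (y), at tray x 75, from the back wall (z 50) up to z 99; this point is 19 mm below its top edge; axes as the tray's
- tray_lip (a point): middle of the tray's pouring lip (tray x -73, z 38); axes as the tray's
- oil: amber bottle, diameter 62, height 190 mm, origin under its centre; leave alone
- jar: clear jar with steel cap, diameter 70, height 100 mm, origin under its centre; leave alone
- cup: steel cup, rim diameter 72, height 100 mm, origin under its centre; leave alone
- potato1: potato, 56 mm long (own y), 42 mm thick, origin at its centre, lying in the tray at the start
- potato2: potato, 56 mm long (own y), 42 mm thick, origin at its centre, lying in the tray at the start
- potato3: potato, 56 mm long (own y), 42 mm thick, origin at its centre, lying in the tray at the start
- potato4: potato, 56 mm long (own y), 42 mm thick, origin at its centre, lying in the tray at the start
Not all that is in view belongs to the job. Several things look just like the tray: the one meant starts farthest to the robot's right.

How it is judged:
On the way, in this order (a step that is already met when the one before it is completed fails the run):
1. the cover is slid open (more than 160 of 180 mm) (value of joint cover above 0.16 m), for 0.1 s.
2. the tray, still holding the potatoes, stands let go on the bench with its back out in front of the shelf's front edge, cover still open (height (world z) of tray between -0.006 and 0.006 m and angle between tray's own z axis and vertical below 0.06 rad and linear speed of tray below 0.02 m/s and contact force between the fingers and tray below 0.1 N and distance between each of potato1, potato2, potato3, potato4 and tray below 0.085 m and x of tray_back in the frame of shelf below 0.105 m and value of joint cover above 0.16 m), for 0.2 s.
3. all four potatoes are in the well while the gripper holds the tray by its raised back (TCP within 50 mm of that point) (x of potato1 in the frame of machine between -0.085 and 0.085 m and y of potato1 in the frame of machine between -0.095 and 0.095 m and z of potato1 in the frame of machine between 0.02 and 0.135 m and x of potato2 in the frame of machine between -0.085 and 0.085 m and y of potato2 in the frame of machine between -0.095 and 0.095 m and z of potato2 in the frame of machine between 0.02 and 0.135 m and x of potato3 in the frame of machine between -0.085 and 0.085 m and y of potato3 in the frame of machine between -0.095 and 0.095 m and z of potato3 in the frame of machine between 0.02 and 0.135 m and x of potato4 in the frame of machine between -0.085 and 0.085 m and y of potato4 in the frame of machine between -0.095 and 0.095 m and z of potato4 in the frame of machine between 0.02 and 0.135 m and distance between the grasp point and tray_back below 0.05 m and contact force between the fingers and tray above 0.5 N), for 0.1 s.
4. the empty tray stands upright on the bench, let go, the cover still open (height (world z) of tray between -0.006 and 0.006 m and angle between tray's own z axis and vertical below 0.06 rad and linear speed of tray below 0.02 m/s and contact force between the fingers and tray below 0.1 N and x of potato1 in the frame of machine between -0.085 and 0.085 m and y of potato1 in the frame of machine between -0.095 and 0.095 m and z of potato1 in the frame of machine between 0.02 and 0.135 m and x of potato2 in the frame of machine between -0.085 and 0.085 m and y of potato2 in the frame of machine between -0.095 and 0.095 m and z of potato2 in the frame of machine between 0.02 and 0.135 m and x of potato3 in the frame of machine between -0.085 and 0.085 m and y of potato3 in the frame of machine between -0.095 and 0.095 m and z of potato3 in the frame of machine between 0.02 and 0.135 m and x of potato4 in the frame of machine between -0.085 and 0.085 m and y of potato4 in the frame of machine between -0.095 and 0.095 m and z of potato4 in the frame of machine between 0.02 and 0.135 m and value of joint cover above 0.15 m), for 0.2 s.
At the end, for the whole second after the job is handed in: all four potatoes lie at rest in the well (centres within its walls and below the rim), the cover is shut to within 12 mm, and the empty tray stands upright on the bench (within 6 mm of its surface and about 3 deg), at rest and let go (x of potato1 in the frame of machine between -0.085 and 0.085 m and y of potato1 in the frame of machine between -0.095 and 0.095 m and z of potato1 in the frame of machine between 0.02 and 0.135 m and x of potato2 in the frame of machine between -0.085 and 0.085 m and y of potato2 in the frame of machine between -0.095 and 0.095 m and z of potato2 in the frame of machine between 0.02 and 0.135 m and x of potato3 in the frame of machine between -0.085 and 0.085 m and y of potato3 in the frame of machine between -0.095 and 0.095 m and z of potato3 in the frame of machine between 0.02 and 0.135 m and x of potato4 in the frame of machine between -0.085 and 0.085 m and y of potato4 in the frame of machine between -0.095 and 0.095 m and z of potato4 in the frame of machine between 0.02 and 0.135 m and height (world z) of tray between -0.006 and 0.006 m and angle between tray's own z axis and vertical below 0.06 rad and linear speed of tray below 0.02 m/s and contact force between the fingers and tray below 0.1 N and value of joint cover below 0.012 m and linear speed of each of potato1, potato2, potato3, potato4 below 0.03 m/s); the robot touches nothing.
It fails at once if the oil is moved more than 30 mm (distance of oil from where it was at the start of the episode above 0.03 m).
It fails at once if the jar is moved more than 30 mm (distance of jar from where it was at the start of the episode above 0.03 m).
It fails at once if the cup is moved more than 30 mm (distance of cup from where it was at the start of the episode above 0.03 m).
It also fails if it takes over 72 s, if anything falls off the work surface, if the arm or the gripper's body presses on something with over 40 N, if the wrist force passes 120 N, or if a joint passes its speed limit or range.

## Working session

There is one attempt and no reset: what is moved stays moved. The work goes in short steps, Python scripts to look and compute and a tool call to move; the robot and the scene stay as the last step left them, time stands still between calls to the robot, and variables do not carry over. Pictures are saved under pics/ and viewed, at most 10 in all, crops included, and the job is handed in when it is done.

Besides the shell and the picture viewer there is one more tool, called after ">>>" as a command line: name --pt "numbers of a row" for each row, then --argument value for the rest. send_rows: Moves the arm, as the interface text tells. Its arguments: {"type":"object","properties":{"targets":{"type":"array","items":{"type":"array","items":{"type":"number"}}},"grip_force":{"type":"number"}},"required":["targets"]}

```bash
mkdir -p pics; cat > h.py <<'E'
import numpy as np, cv2
from cell import observe, read_camera, calibration, hand_in
def shot(n, f=None):
    im,d=read_camera(n); np.savez(f'last_{n}.npz',im=im,d=d)
    if f: cv2.imwrite('pics/'+f,im[:,:,::-1])
    return im,d
def cloud(n,d):
    c=calibration(n); K=np.array(c['intrinsics']); T=np.linalg.inv(np.array(c['world_to_cam']))
    v,u=np.mgrid[:d.shape[0],:d.shape[1]]
    P=np.stack([(u-K[0,2])/K[0,0]*d,-(v-K[1,2])/K[1,1]*d,-d,np.ones_like(d)],-1)
    return (P@T.T)[...,:3]
E
python3 - <<'E'
from h import *
a,_=shot('scene'); b,_=shot('top')
cv2.imwrite('pics/a.png',np.ascontiguousarray(a[:,:,::-1])); cv2.imwrite('pics/b.png',b[:,:,::-1])
print(observe()); print(calibration('top')); print(calibration('scene'))
E
```

```text
{'time': 0.1, 'qpos': array([ 9.80006118e-01,  3.42651939e-01,  1.52487357e+00, -8.52812246e-06,
        1.27540141e+00, -1.46013450e-01]), 'qvel': array([ 0.00212073, -0.00199038, -0.00265937,  0.00108297,  0.00045521,
        0.00088155]), 'joint_efforts': array([ 1.10869158e-03, -4.32002664e+01, -2.44695497e+01,  7.19194184e-02,
        5.25684224e-02, -8.27238591e-05]), 'tool_pos': array([0.22569464, 0.47366043, 0.24493174]), 'tool_rot': array([-3.14027140e+00, -1.86060967e-04,  2.69681826e+00]), 'contact_force': array([-0.03245576,  0.00722678,  0.12990584]), 'torque': array([ 0.00418925,  0.05475576, -0.01334975]), 'grip_force': 0.0, 'opening': 0.09181279232826776}
{'intrinsics': array([[464.34285641,   0.        , 320.3853195 ],
       [  0.        , 464.34285641, 199.24930783],
       [  0.        ,   0.        ,   1.        ]]), 'world_to_cam': array([[ 0.01219747, -0.99990409,  0.00655992,  0.0071037 ],
       [ 0.99394897,  0.01284051,  0.10908974, -0.54986887],
       [-0.10916351,  0.00518961,  0.99401026, -1.55310783],
       [ 0.        ,  0.        ,  0.        ,  1.        ]])}
{'intrinsics': array([[444.08350208,   0.        , 318.41893973],
       [  0.        , 444.08350208, 193.43969389],
       [  0.        ,   0.        ,   1.        ]]), 'world_to_cam': array([[-0.94600016,  0.32401781,  0.00980656,  0.51772822],
       [-0.22581008, -0.6803749 ,  0.69720858,  0.04943022],
       [ 0.23258013,  0.657345  ,  0.71680125, -1.82951632],
       [ 0.        ,  0.        ,  0.        ,  1.        ]])}
```

View pics/a.png

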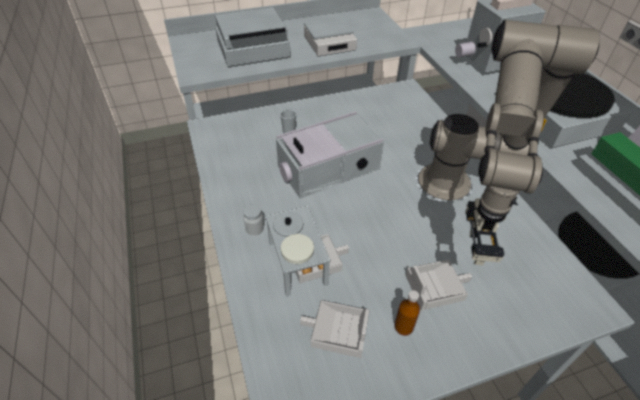

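View pics/b.png

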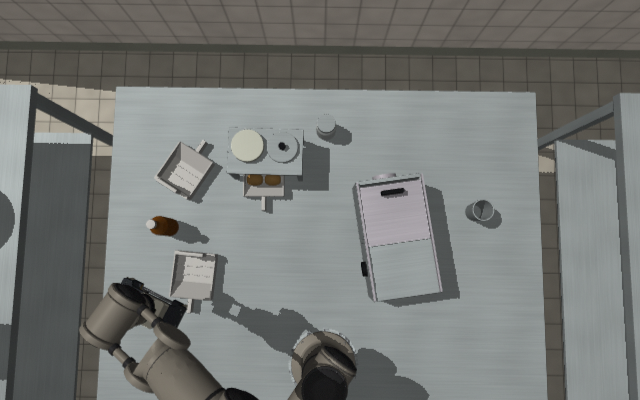

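The top view shows three tray look-alikes: (185,168) and (193,275) are both empty, and (265,185) is partly under the shelf with potatoes in it. Image right is the robot's right, so (265,185) is farthest right and fits. I'll confirm it in an enlarged crop.

```bash
python3 - <<'E'
from h import *
z=np.load('last_top.npz'); im=z['im']
c=cv2.resize(im[120:310,205:460],None,fx=3.1,fy=3.1,interpolation=cv2.INTER_CUBIC)
cv2.imwrite('pics/c.png',c[:,:,::-1])
P=cloud('top',z['d']); np.save('P.npy',P)
for u,v in [(392,192),(365,245),(432,240),(358,184),(424,174),(378,300),(441,291),(264,203),(265,190),(229,173),(303,176),(250,174),(230,128),(326,127),(483,211),(257,180),(273,180)]:
    print((u,v),P[v,u].round(3))
def rect(m,s=''):
    q=P[m][:,:2].astype(np.float32); print(s,len(q),cv2.minAreaRect(q))
X,Y,Z=P[...,0],P[...,1],P[...,2]
reg=(X>.4)&(X<.9)&(Y>-.4)&(Y<-.1)
rect(reg&(Z>.145)&(Z<.164),'machtop'); rect(reg&(Z>.178)&(Z<.2),'bar')
rect((X>.5)&(X<.95)&(Y>.05)&(Y<.35)&(Z>.136)&(Z<.15),'shelf')
rect((X>.5)&(X<.72)&(Y>.09)&(Y<.3)&(Z>.015)&(Z<.08),'tray')
rect((X>.5)&(X<.60)&(Y>.09)&(Y<.3)&(Z>.015)&(Z<.08),'tab')
E
```

```text
(392, 192) [ 0.558 -0.205  0.189]
(365, 245) [ 0.395 -0.126  0.154]
(432, 240) [ 0.413 -0.333  0.162]
(358, 184) [ 0.585 -0.103  0.161]
(424, 174) [ 0.647 -0.348 -0.001]
(378, 300) [ 0.226 -0.167  0.146]
(441, 291) [ 0.258 -0.357  0.165]
(264, 203) [0.534 0.205 0.037]
(265, 190) [0.58  0.204 0.025]
(229, 173) [0.618 0.306 0.142]
(303, 176) [0.633 0.075 0.007]
(250, 174) [0.617 0.241 0.133]
(230, 128) [0.764 0.308 0.142]
(326, 127) [ 0.782 -0.001  0.105]
(483, 211) [ 0.517 -0.542  0.026]
(257, 180) [0.611 0.23  0.046]
(273, 180) [0.611 0.175 0.048]
machtop 4132 ((0.4972256124019623, -0.21711869537830353), (0.22804242372512817, 0.2148953378200531), 8.680397033691406)
bar 106 ((0.5605943202972412, -0.20809443295001984), (0.014634829014539719, 0.07090508937835693), 9.365962982177734)
shelf 1842 ((0.6899681091308594, 0.19417259097099304), (0.24053335189819336, 0.15164460241794586), 88.73297119140625)
tray 849 ((0.5733569860458374, 0.20057108998298645), (0.20744632184505463, 0.12805110216140747), 83.14228057861328)
tab 521 ((0.554779589176178, 0.211043119430542), (0.13904032111167908, 0.09614871442317963), 86.17363739013672)
```

View pics/c.png

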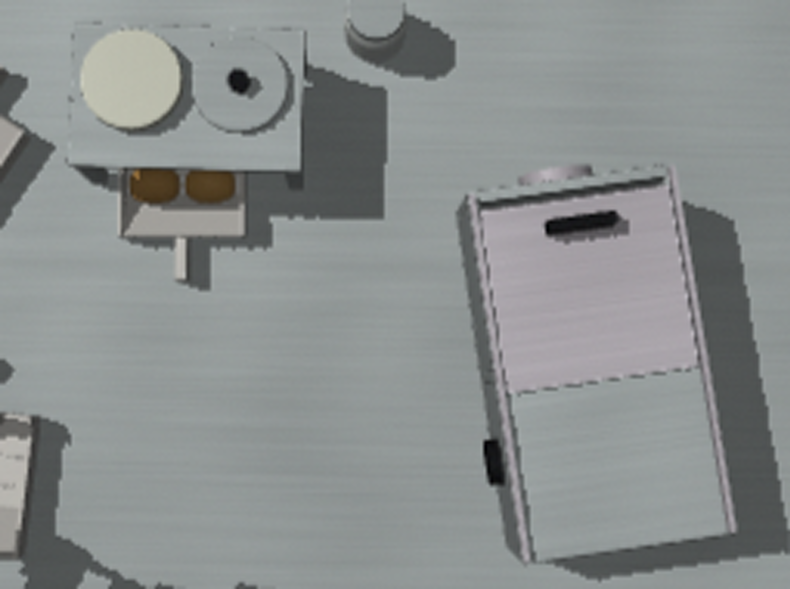

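The crop confirms it: the tray at crop (183,205) holds potatoes under the shelf front, and its tab runs down to crop (181,281). The cover is shut, with its grip bar at crop (583,222).

```bash
python3 - <<'E'
from h import *
P=np.load('P.npy'); X,Y,Z=P[...,0],P[...,1],P[...,2]
reg=(X>.15)&(X<.9)&(Y>-.42)&(Y<-.1)
def rect(m,s=''):
    q=P[m][:,:2].astype(np.float32); r=cv2.minAreaRect(q); print(s,len(q),np.round(r[0],4),np.round(r[1],4),round(r[2],2)); return r
r=rect(reg&(Z>.14)&(Z<.2),'mach')
for a in [9.0]:
    t=np.radians(a); e=np.array([np.cos(t),np.sin(t)]); n=np.array([-e[1],e[0]])
    o=np.array([.5606,-.2081]); s=(P[...,:2]-o)@e; w=(P[...,:2]-o)@n
    for k in np.arange(-.36,.06,.012):
        m=reg&(abs(s-k)<.004)&(abs(w)<.02)
        print(round(k,3),np.median(Z[m]).round(4) if m.any() else None,end='; ')
    print()
    for k in np.arange(-.12,.14,.006):
        m=reg&(abs(w-k)<.003)&(abs(s+.1)<.03)
        print(round(k,3),np.median(Z[m]).round(4) if m.any() else None,end='; ')
    print()
rg=(Y>.1)&(Y<.3)
for lo,hi in [(.505,.52),(.52,.535),(.535,.55)]:
    m=rg&(X>lo)&(X<hi)&(Z>.025); print('tab',P[m].mean(0).round(4),Y[m].min().round(4),Y[m].max().round(4),X[m].min())
for y0 in np.arange(.13,.28,.01):
    m=rg&(abs(Y-y0)<.004)&(Z>.028)&(X>.5)&(X<.61)
    print('lip',round(y0,2),X[m].min().round(4) if m.any() else 0, Z[m].max().round(3) if m.any() else 0)
for x0 in (.57,.58,.59,.6,.607):
    m=(abs(X-x0)<.003)&(Z>.036)&(Z<.05)&rg; print('w',x0,Y[m].min().round(4),Y[m].max().round(4))
for nm,c in (('jar',(.782,-.001)),('cup',(.517,-.542)),('oil',(.45,.5))):
    m=(abs(X-c[0])<.08)&(abs(Y-c[1])<.08)&(Z>.09)&(Z<.25); print(nm,P[m].mean(0).round(3))
E
```

```text
mach 8175 [ 0.4235 -0.2285] [0.3779 0.2149] 8.86
-0.36 0.0004; -0.348 0.0012; -0.336 None; -0.324 0.1497; -0.312 0.1499; -0.3 0.1506; -0.288 0.1496; -0.276 0.1514; -0.264 0.1504; -0.252 0.1511; -0.24 0.1497; -0.228 0.1504; -0.216 0.1503; -0.204 0.1507; -0.192 0.1503; -0.18 0.151; -0.168 0.1511; -0.156 0.1564; -0.144 0.1568; -0.132 0.1574; -0.12 0.1572; -0.108 0.1566; -0.096 0.1587; -0.084 0.1573; -0.072 0.1576; -0.06 0.1566; -0.048 0.1585; -0.036 0.1584; -0.024 0.1576; -0.012 0.1575; 0.0 0.1902; 0.012 0.1583; 0.024 0.1581; 0.036 0.1234; 0.048 0.1497; 
-0.12 None; -0.114 None; -0.108 0.1564; -0.102 0.1617; -0.096 0.1561; -0.09 0.1582; -0.084 0.1575; -0.078 0.1585; -0.072 0.1573; -0.066 0.1582; -0.06 0.1569; -0.054 0.1563; -0.048 0.1566; -0.042 0.158; -0.036 0.1576; -0.03 0.1567; -0.024 0.1578; -0.018 0.1577; -0.012 0.1575; -0.006 0.1573; 0.0 0.1575; 0.006 0.1583; 0.012 0.157; 0.018 0.1573; 0.024 0.1568; 0.03 0.1578; 0.036 0.1572; 0.042 0.1579; 0.048 0.1574; 0.054 0.1576; 0.06 0.1571; 0.066 0.1576; 0.072 0.158; 0.078 0.1568; 0.084 0.1574; 0.09 0.1579; 0.096 0.1566; 0.102 0.1622; 0.108 0.0865; 0.114 -0.0013; 0.12 0.0006; 0.126 0.0019; 0.132 -0.0022; 0.138 None; 
tab [0.514  0.2081 0.0347] 0.2011 0.2152 0.5098736174532641
tab [0.527  0.2083 0.0357] 0.2011 0.2156 0.5200043354370154
tab [0.5424 0.2087 0.0354] 0.2015 0.2164 0.5366056210834006
lip 0.13 0 0
lip 0.14 0.5591 0.05
lip 0.15 0.5579 0.041
lip 0.16 0.5581 0.045
lip 0.17 0.5579 0.052
lip 0.18 0.558 0.049
lip 0.19 0.5578 0.044
lip 0.2 0.5134 0.044
lip 0.21 0.5099 0.042
lip 0.22 0.5447 0.044
lip 0.23 0.5574 0.052
lip 0.24 0.5574 0.049
lip 0.25 0.557 0.052
lip 0.26 0.5569 0.044
lip 0.27 0.5562 0.044
lip 0.28 0.5595 0.045
w 0.57 0.141 0.2764
w 0.58 0.1406 0.2762
w 0.59 0.1411 0.2768
w 0.6 0.141 0.2779
w 0.607 0.1417 0.2777
jar [0.789 0.006 0.104]
cup [ 0.515 -0.517  0.099]
oil [0.449 0.521 0.141]
```

>>> send_rows --pt "0.45 0.017 -0.034 0 -0.05" --pt "0.45 0.017 -0.034 0 -0.05" --pt "0.45 0.017 -0.034 0 -0.05" --pt "0.45 0.017 -0.034 0 -0.05" --pt "0.45 0.017 -0.034 0 -0.05"

```text
time: 0.6
tool_pos: [0.3111, 0.3025, 0.2453]
tool_rot: [-3.141, -0.0, 2.445]
contact_force: [0.9, 0.1, 0.4]
opening: 0.0564
grip_force: 0.0
```

>>> send_rows --pt "0.45 0.017 -0.034 0 -0.05" --pt "0.45 0.017 -0.034 0 -0.05" --pt "0.45 0.017 -0.034 0 -0.05" --pt "0.45 0.017 -0.034 0 -0.05" --pt "0.45 0.017 -0.034 0 -0.05"

```text
time: 1.1
tool_pos: [0.3961, 0.1324, 0.2454]
tool_rot: [-3.141, -0.0, 2.195]
contact_force: [-0.2, -0.3, 0.5]
opening: 0.0414
grip_force: 0.0
```

>>> send_rows --pt "0.45 0.017 -0.034 0 -0.05" --pt "0.45 0.017 -0.034 0 -0.05" --pt "0.45 0.017 -0.034 0 -0.05" --pt "0.45 0.017 -0.034 0 -0.05" --pt "0.45 0.017 -0.034 0 -0.05"

```text
time: 1.6
tool_pos: [0.4812, -0.0376, 0.2453]
tool_rot: [-3.141, -0.0, 1.945]
contact_force: [1.2, 0.2, 0.5]
opening: 0.0416
grip_force: 0.0
```

>>> send_rows --pt "0.45 0.017 -0.034 0 -0.05" --pt "0.45 0.017 -0.034 0 -0.05" --pt "0.45 0.017 -0.034 0 -0.05" --pt "0.45 0.017 -0.034 0 -0.05" --pt "0.45 0 0 0 0"

```text
time: 2.1
tool_pos: [0.5499, -0.176, 0.2443]
tool_rot: [-3.141, 0.001, 1.742]
contact_force: [0.2, 0.3, -0.2]
opening: 0.0414
grip_force: 0.0
```

>>> send_rows --pt "0.45 0.011 -0.032 0 -0.016" --pt "0.45 0 0 -0.03 0" --pt "0.45 0 0 -0.03 0" --pt "0.45 0 0 -0.005 0" --pt "0 0 0 0 0" --grip_force 30

```text
time: 2.6
tool_pos: [0.5594, -0.2033, 0.1799]
tool_rot: [-3.14, -0.002, 1.732]
contact_force: [0.2, 0.0, 1.1]
opening: 0.037
grip_force: 0.0
```

>>> send_rows --pt "0 0 0 0 0" --pt "0 0 0 0 0"

```text
time: 2.8
tool_pos: [0.5606, -0.2041, 0.1823]
tool_rot: [3.139, 0.002, 1.731]
contact_force: [0.8, 0.0, -0.3]
opening: 0.022
grip_force: 0.0
```

>>> send_rows --pt "0 0 0 -0.003 0" --pt "0 0 0 0 0" --pt "0 -0.0198 -0.0031 0 0" --pt "0 -0.0198 -0.0031 0 0" --pt "0 -0.0198 -0.0031 0 0"

```text
time: 3.3
tool_pos: [0.5011, -0.2134, 0.1792]
tool_rot: [3.138, 0.002, 1.731]
contact_force: [2.8, 1.1, 5.8]
opening: 0.0138
grip_force: 30.0
```

>>> send_rows --pt "0 -0.0198 -0.0031 0 0" --pt "0 -0.0198 -0.0031 0 0" --pt "0 -0.0198 -0.0031 0 0" --pt "0 -0.0198 -0.0031 0 0" --pt "0 -0.0198 -0.0031 0 0"

```text
time: 3.8
tool_pos: [0.4018, -0.2287, 0.1791]
tool_rot: [3.138, 0.001, 1.731]
contact_force: [1.8, 4.2, 8.9]
opening: 0.0141
grip_force: 30.0
```

>>> send_rows --pt "0 -0.0198 -0.0031 0 0" --pt "0 0 0 0 0" --pt "0 0 0 0 0"

```text
time: 4.1
tool_pos: [0.3929, -0.2303, 0.179]
tool_rot: [3.115, 0.003, 1.727]
contact_force: [57.7, 19.7, -21.6]
opening: 0.0276
grip_force: 30.0
```

>>> send_rows --pt "0.3 0.009 0.0015 0 0" --pt "0.3 0 0 0 0" --pt "0.3 0 0 0 0"

```text
time: 4.4
tool_pos: [0.3933, -0.2302, 0.1783]
tool_rot: [3.136, 0.002, 1.731]
contact_force: [11.2, 4.3, -2.6]
opening: 0.0277
grip_force: 6.3
```

```bash
python3 - <<'E'
from h import *
im,d=shot('top'); P=cloud('top',d); X,Y,Z=P[...,0],P[...,1],P[...,2]
a,_=shot('scene')
top=cv2.resize(im[140:330,300:480],None,fx=2.1,fy=2.1); sc=cv2.resize(a[80:270,240:420],None,fx=2.1,fy=2.1)
cv2.imwrite('pics/d.png',np.hstack([top,sc])[:,:,::-1])
e=np.array([np.cos(.1553),np.sin(.1553)]); n=np.array([-e[1],e[0]]);o=np.array([.5139,-.2144])
s=(P[...,:2]-o)@e; w=(P[...,:2]-o)@n
for k in np.arange(-.29,.1,.012):
    m=(abs(s-k)<.004)&(abs(abs(w)-.075)<.015); print(round(k,3),np.median(Z[m]).round(3) if m.any() else None,end='; ')
E
```

```text
-0.29 None; -0.278 0.151; -0.266 0.161; -0.254 0.589; -0.242 0.592; -0.23 0.59; -0.218 0.592; -0.206 0.594; -0.194 0.592; -0.182 0.587; -0.17 0.157; -0.158 0.159; -0.146 0.159; -0.134 0.16; -0.122 0.514; -0.11 0.511; -0.098 0.312; -0.086 0.161; -0.074 0.031; -0.062 0.032; -0.05 0.031; -0.038 0.031; -0.026 0.03; -0.014 0.031; -0.002 0.03; 0.01 0.031; 0.022 0.03; 0.034 0.031; 0.046 0.031; 0.058 0.03; 0.07 0.031; 0.082 0.073; 0.094 0.151;
```

View pics/d.png

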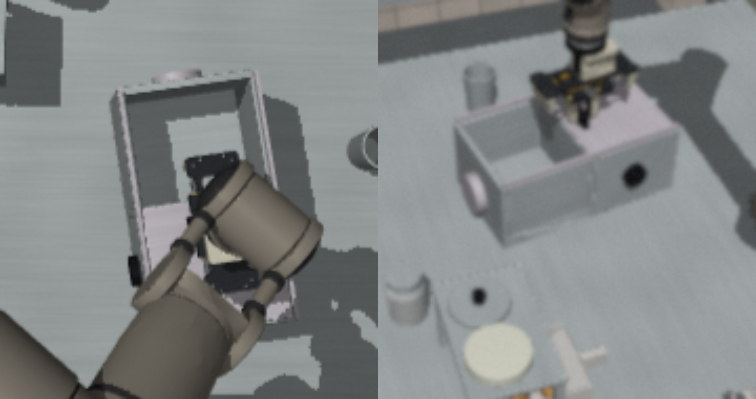

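The picture shows the well open (dark rectangle at (205,150)) and the cover slid to its stop. Next I'll release it and go to the tab.

>>> send_rows --pt "0.6 0 0 0 0" --pt "0.6 0 0 0 0" --pt "0.6 0 0 0.04 0" --pt "0.6 0 0 0.04 0" --pt "0.6 0.0115 0.0365 0 0.12"

```text
time: 5.0
tool_pos: [0.4035, -0.1979, 0.2624]
tool_rot: [3.136, 0.009, 1.848]
contact_force: [1.7, 0.9, 0.4]
opening: 0.0552
grip_force: 0.0
```

>>> send_rows --pt "0.6 0.0115 0.0365 0 0.12" --pt "0.6 0.0115 0.0365 0 0.12" --pt "0.6 0.0115 0.0365 0 0.12" --pt "0.6 0.0115 0.0365 0 0.12" --pt "0.6 0.0115 0.0365 0 0.12"

```text
time: 5.5
tool_pos: [0.4596, -0.0103, 0.2578]
tool_rot: [-3.141, 0.0, 2.455]
contact_force: [-0.1, -0.8, 0.0]
opening: 0.0554
grip_force: 0.0
```

>>> send_rows --pt "0.6 0.0115 0.0365 0 0.12" --pt "0.6 0.0115 0.0365 0 0.12" --pt "0.6 0.0115 0.0365 0 0.12" --pt "0.6 0.0115 0.0365 0 0.12" --pt "0.6 0 0 0 0"

```text
time: 6.0
tool_pos: [0.5061, 0.1377, 0.2574]
tool_rot: [3.141, 0.0, 2.937]
contact_force: [-0.4, -0.1, -0.2]
opening: 0.055
grip_force: 0.0
```

>>> send_rows --pt "0.6 0.012 0.0354 0 0.11" --pt "0.6 0.012 0.0354 0 0.108" --pt "0.6 0 0 -0.045 0" --pt "0.6 0 0 -0.045 0" --pt "0.6 0 0 -0.045 0"

```text
time: 6.5
tool_pos: [0.5295, 0.2044, 0.1214]
tool_rot: [-3.141, 0.001, -3.136]
contact_force: [0.3, -0.0, -1.0]
opening: 0.0552
grip_force: 0.0
```

>>> send_rows --pt "0.6 0 0 -0.045 0" --pt "0.6 0 0 -0.03 0" --pt "0.6 0 0 -0.02 0" --pt "0.6 0 0 0 0"

```text
time: 6.9
tool_pos: [0.5276, 0.2037, 0.0249]
tool_rot: [-3.14, -0.006, -3.136]
contact_force: [-0.3, 0.3, 0.3]
opening: 0.0553
grip_force: 0.0
```

>>> send_rows --pt "0 0 0.0045 0 0.007" --pt "0 0 0 0 0" --pt "0 0 0 0 0" --pt "0 0 0 0 0" --pt "0 0 0 0 0" --grip_force 30

```text
time: 7.4
tool_pos: [0.53, 0.2099, 0.0282]
tool_rot: [3.141, 0.001, -3.127]
contact_force: [-0.1, 0.4, -0.4]
opening: 0.0196
grip_force: 0.0
```

>>> send_rows --pt "0 -0.004 0 0 0" --pt "0 -0.008 0 0 0" --pt "0 -0.012 0 0 0" --pt "0 -0.014 0 0 0" --pt "0 -0.014 0 0 0"

```text
time: 7.9
tool_pos: [0.4776, 0.2099, 0.028]
tool_rot: [3.141, 0.002, -3.127]
contact_force: [3.4, -0.9, 1.0]
opening: 0.0138
grip_force: 30.0
```

>>> send_rows --pt "0 -0.014 0 0 0" --pt "0 -0.014 0 0 0" --pt "0 -0.014 0 0 0" --pt "0 -0.014 0 0 0" --pt "0 -0.014 0 0 0"

```text
time: 8.4
tool_pos: [0.4075, 0.21, 0.028]
tool_rot: [3.141, 0.002, -3.127]
contact_force: [3.7, 0.6, 1.7]
opening: 0.0138
grip_force: 30.0
```

>>> send_rows --pt "0 -0.014 0 0 0" --pt "0 -0.014 0 0 0" --pt "0 -0.012 0 0 0" --pt "0 -0.008 0 0 0" --pt "0 -0.004 0 0 0"

```text
time: 8.9
tool_pos: [0.3556, 0.21, 0.0279]
tool_rot: [3.141, 0.001, -3.127]
contact_force: [2.7, -0.0, 2.1]
opening: 0.0136
grip_force: 30.0
```

>>> send_rows --pt "0 0 0 0 0" --pt "0.6 0 0 0 0" --pt "0.6 0 0 0 0" --pt "0.6 0 0 0 0" --pt "0.6 0 0 0 0"

```text
time: 9.4
tool_pos: [0.3554, 0.2097, 0.0273]
tool_rot: [-3.141, -0.001, -3.128]
contact_force: [0.2, 0.2, -0.3]
opening: 0.0413
grip_force: 0.0
```

>>> send_rows --pt "0.6 0 0 0.04 0" --pt "0.6 0 0 0.045 0" --pt "0.6 0 0 0.045 0" --pt "1 0 0 0.045 0" --pt "1 0 0 0.0 0"

```text
time: 9.9
tool_pos: [0.3583, 0.2108, 0.2077]
tool_rot: [3.138, 0.01, -3.127]
contact_force: [0.3, -0.0, 0.1]
opening: 0.0668
grip_force: 0.0
```

```bash
cat > tr.py <<'E'
from h import *
im,d=shot('top'); P=cloud('top',d); X,Y,Z=P[...,0],P[...,1],P[...,2]
m=(X>.4)&(X<.6)&(Y>.1)&(Y<.32)
q=P[m&(Z>.085)&(Z<.115)]; print('plate',len(q),q.mean(0).round(4),cv2.minAreaRect(q[:,:2].astype(np.float32)))
q=P[m&(Z>.044)&(Z<.056)&(X>.5)]; print('wall',len(q),q.mean(0).round(4),cv2.minAreaRect(q[:,:2].astype(np.float32)))
cv2.imwrite('pics/e.png',cv2.resize(im[110:270,180:340],None,fx=3.5,fy=3.5,interpolation=cv2.INTER_CUBIC)[:,:,::-1])
print(observe()['tool_pos'],observe()['opening'])
E
python3 tr.py
```

```text
plate 98 [0.5322 0.2104 0.0984] ((0.5317074060440063, 0.21086955070495605), (0.01267028134316206, 0.07863226532936096), 0.7006916999816895)
wall 123 [0.519  0.2101 0.0476] ((0.5190330743789673, 0.21035712957382202), (0.03403131291270256, 0.13513430953025818), 0.6383392214775085)
[0.35695789 0.21030238 0.2049581 ] 0.0705133336101076
```

View pics/e.png

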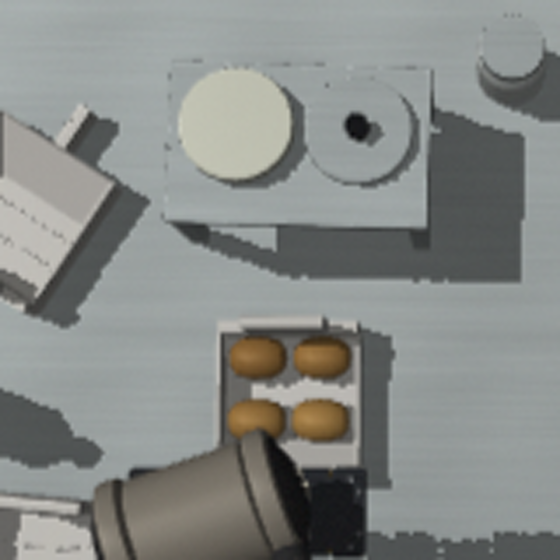

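The picture shows the tray clear of the shelf with four potatoes and its back plate at (275,325). Now I'll move over its back.

>>> send_rows --pt "1 0.035 0 0 0" --pt "1 0.035 0 0 0" --pt "1 0.035 0 0 0" --pt "1 0.035 0 0 0" --pt "1 0.035 0 0 0"

```text
time: 10.45
tool_pos: [0.5311, 0.2095, 0.2003]
tool_rot: [-3.141, -0.004, -3.128]
contact_force: [0.3, -0.2, 0.4]
opening: 0.0915
grip_force: 0.0
```

>>> send_rows --pt "1 0 0 0 0" --pt "1 0 0 -0.03 0" --pt "1 0 0 -0.03 0" --pt "1 0 0 0 0"

```text
time: 10.85
tool_pos: [0.5268, 0.209, 0.1373]
tool_rot: [-3.139, -0.011, -3.127]
contact_force: [-0.1, 0.9, -1.3]
opening: 0.0917
grip_force: 0.0
```

>>> send_rows --pt "1 0 0 0 0" --pt "1 0 0 0 0"

```text
time: 11.05
tool_pos: [0.5311, 0.2101, 0.1437]
tool_rot: [3.141, 0.002, -3.127]
contact_force: [-0.2, -0.4, -0.2]
opening: 0.0918
grip_force: 0.0
```

>>> send_rows --pt "1 0.001 0.0005 -0.02 -0.002" --pt "1 0 0 -0.02 0" --pt "1 0 0 -0.015 0" --pt "1 0 0 -0.012 0" --pt "1 0 0 0 0"

```text
time: 11.55
tool_pos: [0.5313, 0.2103, 0.0751]
tool_rot: [-3.141, -0.001, -3.129]
contact_force: [0.3, -0.4, 0.3]
opening: 0.092
grip_force: 0.0
```

>>> send_rows --pt "0 0 0 0 0" --pt "0 0 0 0 0" --pt "0 0 0 0 0" --pt "0 0 0 0 0" --grip_force 60

```text
time: 11.95
tool_pos: [0.5325, 0.2107, 0.0767]
tool_rot: [3.141, 0.003, -3.129]
contact_force: [0.4, 1.1, 5.2]
opening: 0.0798
grip_force: 60.0
```

Next, a small test lift to see whether a 60 N grip keeps the tray level.

>>> send_rows --pt "0 0 0 0.004 0" --pt "0 0 0 0.004 0" --pt "0 0 0 0.004 0" --pt "0 0 0 0 0" --pt "0 0 0 0 0"

```text
time: 12.45
tool_pos: [0.5316, 0.2103, 0.0874]
tool_rot: [3.142, -0.0, -3.129]
contact_force: [-1.0, -0.3, -5.7]
opening: 0.0793
grip_force: 60.0
```

```bash
cat > tilt.py <<'E'
from h import *
import sys
# tray pitch from side-wall tops, scene + top clouds, in tool-aligned frame relative to TCP
o=observe(); c=o['tool_pos']; yw=o['tool_rot'][2]+np.pi
e=np.array([np.cos(yw),np.sin(yw)]); n=np.array([-e[1],e[0]])
print(c.round(4),o['contact_force'].round(1),o['torque'].round(2),o['opening'],o['grip_force'])
for nm in ('top','scene'):
    im,d=shot(nm); P=cloud(nm,d); s=(P[...,:2]-c[:2])@e; w=(P[...,:2]-c[:2])@n; Z=P[...,2]-c[2]
    print(nm,end=' ')
    for k in np.arange(-.14,-.02,.02):
        for sg in (1,-1):
            m=(abs(s-k)<.008)&(abs(sg*w-.065)<.004)&(d>0)&(Z<0.02)
            print((round(k,2),sg,Z[m].max().round(3) if m.any() else None),end=' ')
    print()
E
python3 tilt.py
```

```text
[0.5316 0.2103 0.0874] [-1.  -0.3 -5.7] [ 0.08 -0.24  0.06] 0.07934303116215977 59.998281598091125
top (np.float64(-0.14), 1, None) (np.float64(-0.14), -1, np.float64(-0.03)) (np.float64(-0.12), 1, None) (np.float64(-0.12), -1, np.float64(-0.03)) (np.float64(-0.1), 1, None) (np.float64(-0.1), -1, np.float64(-0.03)) (np.float64(-0.08), 1, None) (np.float64(-0.08), -1, np.float64(-0.025)) (np.float64(-0.06), 1, np.float64(-0.029)) (np.float64(-0.06), -1, np.float64(-0.029)) (np.float64(-0.04), 1, np.float64(-0.027)) (np.float64(-0.04), -1, np.float64(-0.036)) 
scene (np.float64(-0.14), 1, np.float64(-0.033)) (np.float64(-0.14), -1, np.float64(-0.03)) (np.float64(-0.12), 1, np.float64(-0.033)) (np.float64(-0.12), -1, np.float64(-0.033)) (np.float64(-0.1), 1, np.float64(-0.03)) (np.float64(-0.1), -1, np.float64(-0.032)) (np.float64(-0.08), 1, np.float64(-0.031)) (np.float64(-0.08), -1, np.float64(-0.029)) (np.float64(-0.06), 1, np.float64(-0.034)) (np.float64(-0.06), -1, np.float64(-0.038)) (np.float64(-0.04), 1, np.float64(-0.031)) (np.float64(-0.04), -1, np.float64(-0.034))
```

>>> send_rows --pt "0 0 0 0.008 0" --pt "0 0 0 0.016 0" --pt "0 0 0 0.022 0" --pt "0 0 0 0.022 0" --pt "0 0 0 0.022 0"

```text
time: 13.05
tool_pos: [0.5316, 0.2103, 0.1789]
tool_rot: [3.142, 0.0, -3.129]
contact_force: [-0.3, 0.2, -4.9]
opening: 0.0798
grip_force: 60.0
```

>>> send_rows --pt "0 0 0 0.022 0" --pt "0 0 0 0.022 0" --pt "0 0 0 0.022 0" --pt "0 0 0 0.022 0" --pt "0 0 0 0.022 0"

```text
time: 13.55
tool_pos: [0.5313, 0.2103, 0.2889]
tool_rot: [3.142, 0.0, -3.129]
contact_force: [0.2, 0.6, -5.4]
opening: 0.0794
grip_force: 60.0
```

>>> send_rows --pt "0 0 0 0.016 0" --pt "0 0 0 0.008 0" --pt "0 0.001 -0.006 0 0.004" --pt "0 0.003 -0.013 0 0.006" --pt "0 0.004 -0.02 0 0.008"

```text
time: 14.05
tool_pos: [0.5393, 0.1707, 0.3102]
tool_rot: [-3.141, -0.002, -3.109]
contact_force: [0.1, 0.1, -5.3]
opening: 0.0795
grip_force: 60.0
```

>>> send_rows --pt "0 0.005 -0.024 0 0.009" --pt "0 0.005 -0.024 0 0.009" --pt "0 0.005 -0.024 0 0.009" --pt "0 0.005 -0.024 0 0.009" --pt "0 0.005 -0.024 0 0.009"

```text
time: 14.55
tool_pos: [0.5643, 0.0492, 0.3101]
tool_rot: [3.142, -0.003, -3.066]
contact_force: [0.8, -0.8, -4.1]
opening: 0.0795
grip_force: 60.0
```

>>> send_rows --pt "0 0.005 -0.024 0 0.009" --pt "0 0.005 -0.024 0 0.009" --pt "0 0.005 -0.024 0 0.009" --pt "0 0.005 -0.024 0 0.009" --pt "0 0.005 -0.024 0 0.009"

```text
time: 15.05
tool_pos: [0.5891, -0.0708, 0.3101]
tool_rot: [3.141, -0.003, -3.021]
contact_force: [-0.6, 0.5, -4.3]
opening: 0.0798
grip_force: 60.0
```

>>> send_rows --pt "0 0.005 -0.024 0 0.009" --pt "0 0.005 -0.024 0 0.009" --pt "0 0.004 -0.02 0 0.007" --pt "0 0.003 -0.013 0 0.005" --pt "0 0.001 -0.006 0 0.003"

```text
time: 15.55
tool_pos: [0.6073, -0.1574, 0.3102]
tool_rot: [3.141, -0.002, -2.99]
contact_force: [0.9, -0.4, -5.7]
opening: 0.0796
grip_force: 60.0
```

```bash
python3 tilt.py; python3 -c "
from h import *
a=np.load('last_scene.npz')['im'];cv2.imwrite('pics/f.png',cv2.resize(a[20:220,220:440],None,fx=2.7,fy=2.7)[:,:,::-1]);print(observe()['tool_rot'])"
```

```text
[ 0.6073 -0.1574  0.3102] [ 0.9 -0.4 -5.7] [ 0.09 -0.29  0.03] 0.07964257204837387 59.99830663204193
top (np.float64(-0.14), 1, None) (np.float64(-0.14), -1, np.float64(-0.029)) (np.float64(-0.12), 1, None) (np.float64(-0.12), -1, np.float64(-0.03)) (np.float64(-0.1), 1, None) (np.float64(-0.1), -1, None) (np.float64(-0.08), 1, None) (np.float64(-0.08), -1, None) (np.float64(-0.06), 1, None) (np.float64(-0.06), -1, np.float64(-0.045)) (np.float64(-0.04), 1, None) (np.float64(-0.04), -1, np.float64(-0.027)) 
scene (np.float64(-0.14), 1, np.float64(-0.033)) (np.float64(-0.14), -1, np.float64(-0.031)) (np.float64(-0.12), 1, np.float64(-0.034)) (np.float64(-0.12), -1, np.float64(-0.033)) (np.float64(-0.1), 1, np.float64(-0.031)) (np.float64(-0.1), -1, None) (np.float64(-0.08), 1, np.float64(-0.032)) (np.float64(-0.08), -1, None) (np.float64(-0.06), 1, np.float64(-0.031)) (np.float64(-0.06), -1, None) (np.float64(-0.04), 1, np.float64(-0.032)) (np.float64(-0.04), -1, None) 
[ 3.14066290e+00 -1.25445485e-03 -2.98936156e+00]
```

View pics/f.png

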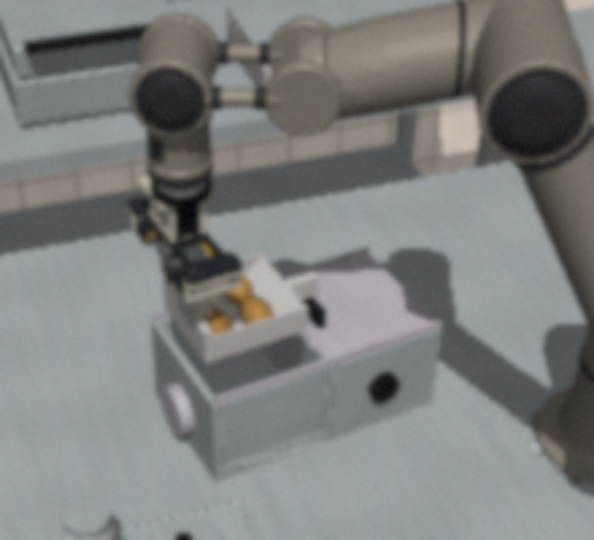

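>>> send_rows --pt "0 0.001 -0.01 0 0.002" --pt "0 0.002 -0.014 0 0.002" --pt "0 0.002 -0.012 0 0" --pt "0 0.0005 -0.005 0 0" --pt "0 0 0 0 0"

```text
time: 16.15
tool_pos: [0.6132, -0.1977, 0.3112]
tool_rot: [3.141, -0.0, -2.986]
contact_force: [-0.4, -0.2, -4.1]
opening: 0.0792
grip_force: 60.0
```

>>> send_rows --pt "0 0 0 -0.005 0" --pt "0 0 0 0 0" --grip_force 30

```text
time: 16.35
tool_pos: [0.6129, -0.1961, 0.3056]
tool_rot: [3.14, -0.001, -2.984]
contact_force: [0.6, -0.0, -5.3]
opening: 0.0799
grip_force: 30.0
```

```bash
cat > t2.py <<'E'
from h import *
# tray outer side wall edge as seen by scene cam: fit lowest/upper pts on +y side -> slope of wall top
o=observe(); c=o['tool_pos']; yw=o['tool_rot'][2]+np.pi
e=np.array([np.cos(yw),np.sin(yw)]); n=np.array([-e[1],e[0]])
print(o['time'],c.round(4),o['torque'].round(2),round(o['grip_force'],1))
im,d=shot('scene'); P=cloud('scene',d); s=(P[...,:2]-c[:2])@e; w=(P[...,:2]-c[:2])@n; Z=P[...,2]-c[2]
m=(abs(w-.066)<.006)&(d>0)&(Z<.0)&(Z>-.2)&(s>-.2)&(s<.1)
q=np.stack([s[m],Z[m]],1); r=cv2.minAreaRect(q.astype(np.float32)); print(len(q),r)
w2=[]
for k in np.arange(-.15,.09,.02):
    t=m&(abs(s-k)<.008)
    if t.any(): w2.append((round(k,2),Z[t].max().round(3),Z[t].min().round(3)))
print(*[tuple(map(float,t)) for t in w2])
b=(im[...,0].astype(int)-im[...,2]>50)&(d>0)&(abs(w)<.12)&(s<.1)&(s>-.3)
n_,l,st,ce=cv2.connectedComponentsWithStats(b.astype(np.uint8))
for i in range(1,n_):
    if st[i,4]>15: print('potato blob',st[i,4],ce[i].round(),P[l==i].mean(0).round(3))
E
python3 t2.py
```

```text
16.35 [ 0.6129 -0.1961  0.3056] [ 0.1  -0.18 -0.02] 30.0
365 ((-0.09438764303922653, -0.10017220675945282), (0.16953986883163452, 0.19938813149929047), 85.76355743408203)
(-0.15, -0.034, -0.072) (-0.13, -0.032, -0.071) (-0.11, -0.032, -0.071) (-0.09, -0.03, -0.076) (-0.07, -0.031, -0.077) (-0.05, -0.031, -0.076) (-0.03, -0.033, -0.072) (-0.01, -0.027, -0.192) (0.01, -0.023, -0.07)
potato blob 121 [307. 127.] [ 0.53  -0.188  0.27 ]
potato blob 39 [296. 134.] [ 0.581 -0.156  0.271]
```

>>> send_rows --pt "0 0 -0.002 0 0" --grip_force 20

```text
time: 16.5
tool_pos: [0.6132, -0.198, 0.3066]
tool_rot: [3.141, -0.0, -2.984]
contact_force: [0.3, -0.0, -5.7]
opening: 0.0801
grip_force: 20.0
```

```bash
python3 t2.py
```

```text
16.5 [ 0.6132 -0.198   0.3066] [ 0.14 -0.23 -0.05] 20.0
363 ((-0.09292957931756973, -0.09249040484428406), (0.19924840331077576, 0.19647589325904846), 85.34828186035156)
(-0.15, -0.032, -0.069) (-0.13, -0.033, -0.075) (-0.11, -0.032, -0.073) (-0.09, -0.032, -0.073) (-0.07, -0.031, -0.078) (-0.05, -0.031, -0.077) (-0.03, -0.031, -0.077) (-0.01, -0.025, -0.2) (0.01, -0.001, -0.076)
potato blob 124 [307. 126.] [ 0.53  -0.191  0.27 ]
potato blob 38 [296. 134.] [ 0.582 -0.159  0.272]
```

>>> send_rows --pt "0 0 0 0 0" --grip_force 14

```text
time: 16.65
tool_pos: [0.6131, -0.1987, 0.3067]
tool_rot: [-3.141, 0.0, -2.984]
contact_force: [-0.9, -0.5, -5.4]
opening: 0.08
grip_force: 14.0
```

```bash
python3 t2.py
```

```text
16.65 [ 0.6131 -0.1987  0.3067] [ 0.05 -0.09  0.03] 14.0
374 ((-0.09093271940946579, -0.10206212103366852), (0.17374685406684875, 0.2042524665594101), 85.0175552368164)
(-0.13, -0.044, -0.082) (-0.11, -0.042, -0.082) (-0.09, -0.039, -0.08) (-0.07, -0.037, -0.079) (-0.05, -0.038, -0.078) (-0.03, -0.035, -0.081) (-0.01, -0.033, -0.197) (0.01, -0.023, -0.075)
potato blob 113 [306. 128.] [ 0.533 -0.192  0.264]
potato blob 37 [295. 134.] [ 0.584 -0.158  0.27 ]
```

>>> send_rows --pt "0 0 0 0 0" --grip_force 14

```text
time: 16.8
tool_pos: [0.6132, -0.1986, 0.3066]
tool_rot: [3.141, 0.0, -2.984]
contact_force: [-0.5, 0.7, -5.5]
opening: 0.0801
grip_force: 14.0
```

```bash
python3 t2.py
```

```text
16.8 [ 0.6132 -0.1986  0.3066] [ 0.07 -0.16 -0.01] 14.0
391 ((-0.06357192993164062, -0.14250631630420685), (0.25090959668159485, 0.15219345688819885), 25.185890197753906)
(-0.11, -0.08, -0.117) (-0.09, -0.072, -0.119) (-0.07, -0.059, -0.109) (-0.05, -0.055, -0.101) (-0.03, -0.044, -0.092) (-0.01, -0.039, -0.198) (0.01, -0.023, -0.077) (0.03, -0.034, -0.073)
potato blob 105 [301. 133.] [ 0.553 -0.193  0.241]
potato blob 27 [292. 136.] [ 0.595 -0.159  0.263]
```

>>> send_rows --pt "0 0 0 0 0" --grip_force 14

```text
time: 16.95
tool_pos: [0.6133, -0.1986, 0.3065]
tool_rot: [3.141, 0.0, -2.984]
contact_force: [0.8, 0.0, -5.1]
opening: 0.0796
grip_force: 14.0
```

```bash
python3 t2.py
```

```text
16.95 [ 0.6133 -0.1986  0.3065] [ 0.08 -0.17  0.06] 14.0
367 ((-0.053392194211483, -0.14385858178138733), (0.25725483894348145, 0.14269272983074188), 29.505130767822266)
(-0.11, -0.103, -0.105) (-0.09, -0.095, -0.132) (-0.07, -0.077, -0.129) (-0.05, -0.068, -0.119) (-0.03, -0.058, -0.11) (-0.01, -0.043, -0.197) (0.01, -0.024, -0.09) (0.03, -0.02, -0.078) (0.05, -0.057, -0.064)
potato blob 113 [297. 137.] [ 0.573 -0.184  0.236]
```

>>> send_rows --pt "0 0 0 0 0" --grip_force 9

```text
time: 17.1
tool_pos: [0.6131, -0.1986, 0.3065]
tool_rot: [3.141, -0.0, -2.984]
contact_force: [0.3, 0.1, -5.1]
opening: 0.0801
grip_force: 9.0
```

```bash
python3 t2.py
```

```text
17.1 [ 0.6131 -0.1986  0.3065] [ 0.1  -0.11  0.04] 9.0
373 ((-0.053301095962524414, -0.14331041276454926), (0.2633717358112335, 0.13447211682796478), 30.5806941986084)
(-0.11, -0.101, -0.119) (-0.09, -0.091, -0.137) (-0.07, -0.083, -0.127) (-0.05, -0.07, -0.117) (-0.03, -0.056, -0.112) (-0.01, -0.049, -0.192) (0.01, -0.024, -0.085) (0.03, -0.024, -0.072) (0.05, -0.055, -0.062)
potato blob 116 [297. 137.] [ 0.572 -0.184  0.236]
```

>>> send_rows --pt "0 0 0 0 0" --grip_force 6.5

```text
time: 17.25
tool_pos: [0.6131, -0.1987, 0.3065]
tool_rot: [3.141, -0.0, -2.984]
contact_force: [-0.3, 0.6, -4.9]
opening: 0.0797
grip_force: 6.5
```

```bash
python3 t2.py
```

```text
17.25 [ 0.6131 -0.1987  0.3065] [ 0.07  0.01 -0.02] 6.5
363 ((-0.052874937653541565, -0.14453184604644775), (0.26263636350631714, 0.14326827228069305), 30.008516311645508)
(-0.09, -0.101, -0.137) (-0.07, -0.086, -0.132) (-0.05, -0.071, -0.121) (-0.03, -0.059, -0.115) (-0.01, -0.049, -0.198) (0.01, -0.026, -0.09) (0.03, -0.018, -0.076) (0.05, -0.049, -0.065)
potato blob 106 [296. 137.] [ 0.573 -0.185  0.234]
```

>>> send_rows --pt "0 0 0 0 0" --pt "0 0.01 0.0015 -0.005 0" --pt "0 0.015 0.0025 -0.008 0" --pt "0 0.01 0.0015 -0.008 0" --pt "0 0 0 0 0" --grip_force 30

```text
time: 17.8
tool_pos: [0.6489, -0.1924, 0.2828]
tool_rot: [3.139, -0.003, -2.983]
contact_force: [-1.0, -0.6, -5.3]
opening: 0.08
grip_force: 30.0
```

>>> send_rows --pt "0 0 0 0 0" --pt "0 -0.03 -0.0047 0 0" --pt "0 -0.012 -0.0018 0 0" --pt "0 -0.004 -0.0006 0 0" --grip_force 6.5

```text
time: 18.2
tool_pos: [0.601, -0.2007, 0.2868]
tool_rot: [-3.141, 0.001, -2.985]
contact_force: [1.0, -0.1, -4.0]
opening: 0.08
grip_force: 6.5
```

```bash
python3 t2.py
```

```text
18.2 [ 0.601  -0.2007  0.2868] [ 0.13 -0.04  0.05] 6.5
383 ((-0.04253262281417847, -0.1375247985124588), (0.27248698472976685, 0.155555859208107), 26.18193244934082)
(-0.07, -0.134, -0.134) (-0.05, -0.114, -0.152) (-0.03, -0.093, -0.149) (-0.01, -0.068, -0.136) (0.01, -0.044, -0.199) (0.03, -0.015, -0.093) (0.05, -0.024, -0.075) (0.07, -0.049, -0.051)
potato blob 249 [305. 146.] [ 0.537 -0.194  0.173]
```

>>> send_rows --pt "0 0 0 0 0" --pt "0 0 0 0 0"

```text
time: 18.45
tool_pos: [0.6028, -0.2003, 0.2861]
tool_rot: [-3.141, 0.001, -2.984]
contact_force: [1.3, -0.1, -2.8]
opening: 0.0801
grip_force: 6.5
```

```bash
python3 t2.py;  python3 -c "
from h import *
a=np.load('last_scene.npz')['im'];cv2.imwrite('pics/g.png',cv2.resize(a[60:220,220:420],None,fx=3.5,fy=3.5)[:,:,::-1])"
```

```text
18.45 [ 0.6028 -0.2003  0.2861] [ 0.01 -0.02  0.01] 6.5
365 ((-0.04203207790851593, -0.13532397150993347), (0.2704679071903229, 0.15272334218025208), 25.61779022216797)
(-0.07, -0.137, -0.137) (-0.05, -0.121, -0.157) (-0.03, -0.093, -0.156) (-0.01, -0.067, -0.139) (0.01, -0.046, -0.197) (0.03, -0.016, -0.094) (0.05, -0.025, -0.073) (0.07, -0.044, -0.049)
potato blob 92 [317. 156.] [ 0.472 -0.242  0.069]
```

View pics/g.png

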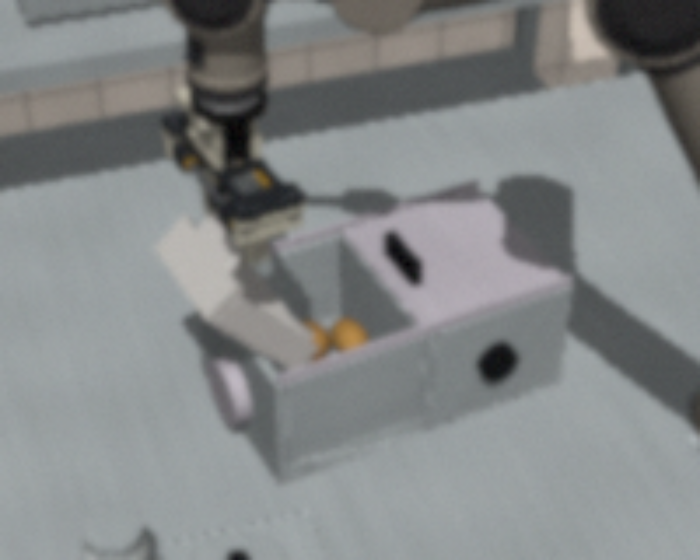

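>>> send_rows --pt "0 0 0 0 0" --pt "0 0 0 0.015 0" --pt "0 0 0 0.03 0" --pt "0 0 0 0.03 0" --pt "0 0 0 0.03 0" --grip_force 30

```text
time: 19.0
tool_pos: [0.6023, -0.2001, 0.3916]
tool_rot: [3.141, -0.0, -2.984]
contact_force: [0.8, -0.2, -2.4]
opening: 0.0794
grip_force: 30.0
```

>>> send_rows --pt "0 0 0 0.005 0" --pt "0 -0.003 0.015 0 -0.006" --pt "0 -0.006 0.034 0 -0.012" --pt "0 -0.006 0.034 0 -0.012" --pt "0 -0.006 0.034 0 -0.012"

```text
time: 19.5
tool_pos: [0.5801, -0.081, 0.3929]
tool_rot: [3.139, -0.004, -3.027]
contact_force: [0.8, 1.4, -1.8]
opening: 0.0796
grip_force: 30.0
```

>>> send_rows --pt "0 -0.006 0.034 0 -0.012" --pt "0 -0.006 0.034 0 -0.012" --pt "0 -0.006 0.034 0 -0.012" --pt "0 -0.006 0.034 0 -0.012" --pt "0 -0.006 0.034 0 -0.012"

```text
time: 20.0
tool_pos: [0.5496, 0.089, 0.3932]
tool_rot: [3.141, -0.004, -3.087]
contact_force: [0.4, 0.3, -3.0]
opening: 0.0799
grip_force: 30.0
```

>>> send_rows --pt "0 -0.006 0.034 0 -0.012" --pt "0 -0.006 0.034 0 -0.012" --pt "0 -0.005 0.03 0 -0.009" --pt "0 -0.003 0.015 0 -0.006" --pt "0 0 0.006 0 0"

```text
time: 20.5
tool_pos: [0.5295, 0.208, 0.3935]
tool_rot: [-3.141, -0.004, -3.123]
contact_force: [0.7, 1.0, -2.6]
opening: 0.0798
grip_force: 30.0
```

```bash
python3 t2.py; python3 - <<'E'
from h import *
im,d=shot('top'); P=cloud('top',d)
cv2.imwrite('pics/i.png',np.hstack([cv2.resize(im[160:310,340:460],None,fx=3,fy=3),cv2.resize(im[110:260,180:310],None,fx=3,fy=3)])[:,:,::-1])
o=observe(); print(o['tool_pos'],o['tool_rot'],o['contact_force'])
E
```

```text
20.5 [0.5295 0.208  0.3935] [0.03 0.02 0.01] 30.0
471 ((0.002435041591525078, -0.09229855239391327), (0.16036847233772278, 0.05006193742156029), 52.871585845947266)
(-0.07, -0.144, -0.144) (-0.05, -0.113, -0.157) (-0.03, -0.091, -0.156) (-0.01, -0.071, -0.139) (0.01, -0.045, -0.121) (0.03, -0.014, -0.095) (0.05, -0.028, -0.077) (0.07, -0.046, -0.054)
potato blob 19 [361. 158.] [0.513 0.244 0.472]
[0.5304425  0.20654176 0.39402451] [-3.14113923e+00 -2.50473351e-03 -3.12376962e+00] [-0.02714733  0.31155827 -2.16434057]
```

View pics/i.png

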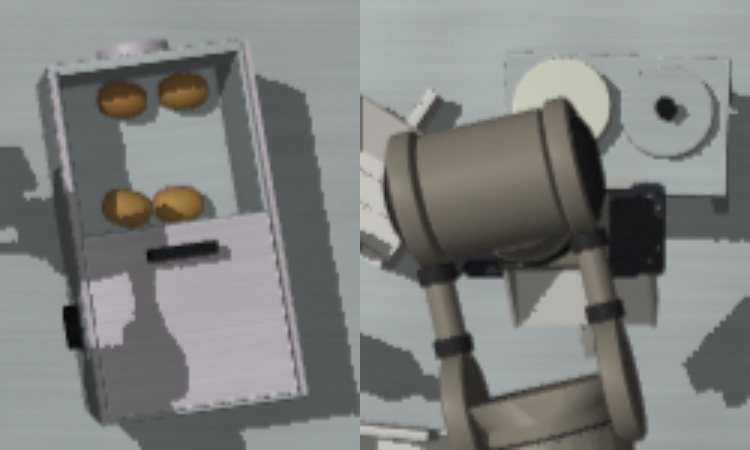

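All four potatoes lie in the well, at (122,98), (183,92), (127,208) and (178,204). Next I'll set the tray down: touch the tab on the bench, then roll the tray level by moving +x while lowering with a light grip.

>>> send_rows --pt "0 -0.015 0.001 -0.02 -0.003" --pt "0 -0.03 0.001 -0.035 -0.003" --pt "0 -0.035 0.001 -0.04 0" --pt "0 -0.035 0 -0.04 0" --pt "0 -0.025 0 -0.03 0"

```text
time: 21.1
tool_pos: [0.3925, 0.2073, 0.2329]
tool_rot: [-3.141, -0.003, -3.133]
contact_force: [0.1, 0.0, -2.9]
opening: 0.0797
grip_force: 30.0
```

>>> send_rows --pt "0 0 0 -0.008 0" --pt "0 0 0 0 0" --pt "0 0 0 0 0"

```text
time: 21.4
tool_pos: [0.397, 0.2085, 0.2282]
tool_rot: [3.141, 0.003, -3.132]
contact_force: [0.6, 0.4, -2.4]
opening: 0.0796
grip_force: 30.0
```

```bash
python3 t2.py
```

```text
21.4 [0.397  0.2085 0.2282] [ 0.05 -0.01 -0.05] 30.0
351 ((-9.533017873764038e-06, -0.09040778875350952), (0.15610983967781067, 0.048917006701231), 50.14668273925781)
(-0.05, -0.112, -0.154) (-0.03, -0.089, -0.157) (-0.01, -0.066, -0.134) (0.01, -0.045, -0.119) (0.03, -0.017, -0.097) (0.05, -0.028, -0.07) (0.07, -0.047, -0.052)
```

>>> send_rows --pt "0 0 0 -0.015 0" --pt "0 0 0 -0.01 0" --pt "0 0 0 0 0" --grip_force 10

```text
time: 21.75
tool_pos: [0.3954, 0.2084, 0.2015]
tool_rot: [-3.141, -0.002, -3.132]
contact_force: [-1.1, -0.3, -2.0]
opening: 0.0799
grip_force: 10.0
```

>>> send_rows --pt "0 0.02 0 -0.01 0" --pt "0 0.021 0 -0.01 0" --pt "0 0.02 0 -0.01 0" --pt "0 0.016 0 -0.01 0" --pt "0 0 0 0 0"

```text
time: 22.25
tool_pos: [0.4742, 0.2084, 0.1617]
tool_rot: [-3.142, 0.0, -3.132]
contact_force: [-1.6, 0.4, -1.4]
opening: 0.0797
grip_force: 10.0
```

```bash
python3 t2.py
```

```text
22.25 [0.4742 0.2084 0.1617] [ 0.04  0.01 -0.04] 10.0
586 ((-0.048104189336299896, -0.1577480435371399), (0.25985491275787354, 0.1608043760061264), 31.26838493347168)
(-0.15, -0.154, -0.168) (-0.13, -0.155, -0.164) (-0.11, -0.101, -0.167) (-0.09, -0.091, -0.166) (-0.07, -0.076, -0.166) (-0.05, -0.068, -0.165) (-0.03, -0.057, -0.169) (-0.01, -0.049, -0.165) (0.01, -0.026, -0.167) (0.03, -0.033, -0.166) (0.05, -0.07, -0.164) (0.07, -0.156, -0.17)
```

Working: the tilt is now about 31°. Continuing.

>>> send_rows --pt "0 0.012 0 -0.01 0" --pt "0 0.012 0 -0.01 0" --pt "0 0.011 0 -0.01 0" --pt "0 0.01 0 -0.01 0" --pt "0 0.008 0 -0.01 0"

```text
time: 22.8
tool_pos: [0.5259, 0.2087, 0.1119]
tool_rot: [3.141, 0.0, -3.131]
contact_force: [-0.6, 0.7, -1.7]
opening: 0.0801
grip_force: 10.0
```

>>> send_rows --pt "0 0.006 0 -0.01 0" --pt "0 0.005 0 -0.01 0" --pt "0 0.002 0 -0.006 0" --pt "0 0 0 0 0"

```text
time: 23.2
tool_pos: [0.5383, 0.2086, 0.0854]
tool_rot: [-3.141, -0.001, -3.131]
contact_force: [0.5, -0.8, -2.8]
opening: 0.0802
grip_force: 10.0
```

```bash
python3 t2.py
```

```text
23.2 [0.5383 0.2086 0.0854] [ 0.05 -0.07 -0.01] 10.0
496 ((-0.050978973507881165, -0.06364227831363678), (0.2991441488265991, 0.05859551951289177), 2.007415771484375)
(-0.15, -0.044, -0.088) (-0.13, -0.037, -0.089) (-0.11, -0.037, -0.088) (-0.09, -0.04, -0.089) (-0.07, -0.039, -0.091) (-0.05, -0.041, -0.088) (-0.03, -0.036, -0.087) (-0.01, -0.033, -0.086) (0.01, -0.034, -0.089) (0.03, -0.08, -0.09) (0.05, -0.082, -0.088) (0.07, -0.08, -0.086)
```

>>> send_rows --pt "0 0 0 -0.005 0" --pt "0 0 0 -0.003 0" --pt "0 0 0 -0.002 0" --pt "0 0 0 0 0"

```text
time: 23.65
tool_pos: [0.5398, 0.2088, 0.0786]
tool_rot: [3.141, 0.005, -3.131]
contact_force: [0.4, -1.9, 8.8]
opening: 0.0801
grip_force: 10.0
```

```bash
python3 t2.py; python3 -c "
from h import *;print(observe()['contact_force'])"
```

```text
23.65 [0.5398 0.2088 0.0786] [-0.32 -0.1   0.03] 10.0
480 ((-0.04996642470359802, -0.0548214465379715), (0.29765304923057556, 0.06319645047187805), 0.37939924001693726)
(-0.15, -0.035, -0.082) (-0.13, -0.03, -0.087) (-0.11, -0.033, -0.083) (-0.09, -0.033, -0.083) (-0.07, -0.034, -0.08) (-0.05, -0.032, -0.08) (-0.03, -0.033, -0.081) (-0.01, -0.028, -0.082) (0.01, -0.023, -0.085) (0.03, -0.073, -0.08) (0.05, -0.072, -0.085) (0.07, -0.074, -0.079)
[ 1.36063639 -2.25781649  9.72495412]
```

>>> send_rows --pt "1 0 0 0.001 0" --pt "1 0 0 0 0" --pt "1 0 0 0 0" --pt "1 0 0 0 0"

```text
time: 24.1
tool_pos: [0.5381, 0.2087, 0.0771]
tool_rot: [3.142, -0.001, -3.131]
contact_force: [0.0, 0.6, -0.3]
opening: 0.092
grip_force: 0.0
```

>>> send_rows --pt "1 0 0 0 0" --pt "1 0 0 0.012 0" --pt "1 0 0 0.02 0" --pt "1 0 0 0.04 0" --pt "1 0 0 0.045 0"

```text
time: 24.6
tool_pos: [0.5376, 0.2085, 0.1953]
tool_rot: [-3.141, -0.002, -3.131]
contact_force: [1.4, 0.2, 0.1]
opening: 0.0922
grip_force: 0.0
```

>>> send_rows --pt "1 0 0 0.045 0" --pt "0.5 -0.01 -0.036 0 -0.12" --pt "0.5 -0.012 -0.038 0 -0.12" --pt "0.5 -0.012 -0.038 0 -0.12" --pt "0.45 -0.012 -0.038 0 -0.12"

```text
time: 25.1
tool_pos: [0.4916, 0.0575, 0.2403]
tool_rot: [3.141, 0.001, 2.667]
contact_force: [0.6, 0.4, -0.3]
opening: 0.0644
grip_force: 0.0
```

```bash
python3 - <<'E'
from h import *
im,d=shot('top'); P=cloud('top',d); X,Y,Z=P[...,0],P[...,1],P[...,2]
m=(X>.4)&(X<.6)&(Y>.12)&(Y<.3)
q=P[m&(Z>.085)&(Z<.115)]; print(len(q),q.mean(0),cv2.minAreaRect(q[:,:2].astype(np.float32)))
m2=m&(Z<.1)
for k in np.arange(.40,.56,.02):
    t=m2&(abs(X-k)<.006)&((abs(Y-.142)<.006)|(abs(Y-.276)<.006)); print(round(k,2),Z[t].max() if t.any() else None,end=' ')
o=observe(); print(o['tool_pos'],o['tool_rot'],o['opening'])
E
```

```text
86 [0.53600031 0.21216086 0.09655363] ((0.5359643697738647, 0.2116146981716156), (0.010266756638884544, 0.07264794409275055), 0.4874698519706726)
0.4 0.04492699875376016 0.42 0.043904991507035085 0.44 0.04516250316781312 0.46 0.04583502434434927 0.48 0.04645351687903965 0.5 0.044167481023658306 0.52 0.047911162288706954 0.54 0.055888990609418876 0.56 0.007774123561294699 [0.4901758  0.05295282 0.24021765] [-3.13852181e+00  9.79909216e-04  2.65892007e+00] 0.060539837519458135
```

>>> send_rows --pt "0.45 -0.012 -0.032 0 -0.103" --pt "0.45 -0.012 -0.032 0 -0.103" --pt "0.45 -0.012 -0.032 0 -0.103" --pt "0.45 -0.012 -0.032 0 -0.103" --pt "0.45 -0.012 -0.032 0 -0.103"

```text
time: 25.65
tool_pos: [0.4317, -0.1024, 0.2402]
tool_rot: [3.141, 0.001, 2.153]
contact_force: [-0.2, -0.2, -0.7]
opening: 0.0415
grip_force: 0.0
```

```bash
python3 - <<'E'
from h import *
d=np.load('last_top.npz')['d']; P=cloud('top',d); X,Y,Z=P[...,0],P[...,1],P[...,2]
q=P[(X>.3)&(X<.5)&(Y>-.3)&(Y<-.15)&(Z>.18)&(Z<.2)]; print(len(q),q.mean(0),cv2.minAreaRect(q[:,:2].astype(np.float32)))
E
```

```text
107 [ 0.40048113 -0.23171254  0.18892126] ((0.4004950523376465, -0.23183348774909973), (0.013649124652147293, 0.06770492345094681), 8.810120582580566)
```

>>> send_rows --pt "0.45 -0.007 -0.032 0 -0.105" --pt "0.45 -0.007 -0.032 0 -0.105" --pt "0.45 -0.007 -0.032 0 -0.105" --pt "0.45 -0.007 -0.028 0 -0.105" --pt "0.45 0 0 0 0"

```text
time: 26.15
tool_pos: [0.4038, -0.2281, 0.24]
tool_rot: [3.141, 0.002, 1.731]
contact_force: [-0.5, -0.4, 0.1]
opening: 0.0415
grip_force: 0.0
```

>>> send_rows --pt "0.45 0 0 0 0"

```text
time: 26.25
tool_pos: [0.4042, -0.2255, 0.2398]
tool_rot: [3.141, -0.0, 1.737]
contact_force: [0.1, -0.2, 0.7]
opening: 0.0412
grip_force: 0.0
```

>>> send_rows --pt "0.45 -0.003 -0.006 -0.02 -0.009" --pt "0.45 0 0 -0.025 0" --pt "0.45 0 0 -0.014 0" --pt "0.45 0 0 0 0" --pt "0 0 0 0 0" --grip_force 20

```text
time: 26.75
tool_pos: [0.4018, -0.2306, 0.1809]
tool_rot: [3.141, 0.0, 1.73]
contact_force: [0.4, -0.3, 0.6]
opening: 0.0372
grip_force: 0.0
```

>>> send_rows --pt "0 0 0 0 0" --pt "0 0 0 0 0" --pt "0 0 0 0 0"

```text
time: 27.05
tool_pos: [0.4015, -0.2314, 0.1809]
tool_rot: [3.141, 0.001, 1.728]
contact_force: [-1.4, -0.6, 1.5]
opening: 0.014
grip_force: 5.3
```

>>> send_rows --pt "0 0.01 0.0016 0 0" --pt "0 0.02 0.0031 0 0" --pt "0 0.02 0.0031 0 0" --pt "0 0.02 0.0031 0 0" --pt "0 0.02 0.0031 0 0"

```text
time: 27.55
tool_pos: [0.4925, -0.2174, 0.1809]
tool_rot: [3.141, 0.001, 1.728]
contact_force: [-2.3, -1.5, 4.9]
opening: 0.0137
grip_force: 20.0
```

>>> send_rows --pt "0 0.02 0.0031 0 0" --pt "0 0.02 0.0031 0 0" --pt "0 0.02 0.0031 0 0" --pt "0 0.015 0.0023 0 0" --pt "0 0.008 0.0012 0 0"

```text
time: 28.05
tool_pos: [0.5759, -0.2045, 0.181]
tool_rot: [3.14, 0.001, 1.728]
contact_force: [-2.3, -1.5, 5.7]
opening: 0.0141
grip_force: 20.0
```

>>> send_rows --pt "0 0.002 0.0003 0 0" --pt "0 0 0 0 0"

```text
time: 28.25
tool_pos: [0.5777, -0.2043, 0.181]
tool_rot: [3.139, 0.001, 1.728]
contact_force: [2.0, -0.8, 3.6]
opening: 0.0141
grip_force: 20.0
```

>>> send_rows --pt "0 0.002 0.0003 0 0" --pt "0 0.0015 0.0002 0 0" --pt "0 0 0 0 0"

```text
time: 28.55
tool_pos: [0.5784, -0.2041, 0.1809]
tool_rot: [-3.139, 0.0, 1.727]
contact_force: [-8.0, -1.3, 8.6]
opening: 0.0141
grip_force: 20.0
```

>>> send_rows --pt "0.45 0 0 0 0" --pt "0.45 0 0 0 0" --pt "0.45 0 0 0.03 0" --pt "0.45 0 0 0.045 0" --pt "0.45 -0.03 0.02 0.03 0"

```text
time: 29.05
tool_pos: [0.552, -0.1852, 0.2867]
tool_rot: [3.138, 0.002, 1.727]
contact_force: [-0.4, 0.8, -0.1]
opening: 0.0411
grip_force: 0.0
```

>>> send_rows --pt "0.45 -0.03 0.03 0 0" --pt "0.45 -0.03 0.03 0 0" --pt "0.45 -0.03 0.03 0 0" --pt "0.45 -0.02 0.03 0 0" --pt "0.45 0 0 0 0"

```text
time: 29.55
tool_pos: [0.4376, -0.0607, 0.2856]
tool_rot: [-3.141, -0.001, 1.73]
contact_force: [-0.3, 0.3, -0.1]
opening: 0.0414
grip_force: 0.0
```

```bash
python3 - <<'E'
from h import *
im,d=shot('top'); P=cloud('top',d); X,Y,Z=P[...,0],P[...,1],P[...,2]
q=P[(X>.5)&(X<.65)&(Y>-.3)&(Y<-.13)&(Z>.18)&(Z<.2)]; print(len(q),q.mean(0))
o=np.array([.5139,-.2144]); e=np.array([np.cos(.1553),np.sin(.1553)]); n=np.array([-e[1],e[0]])
s=(P[...,:2]-o)@e; w=(P[...,:2]-o)@n
for k in np.arange(-.125,.11,.008):
    m=(abs(s-k)<.003)&(abs(w+.06)<.02); 
    if m.any(): print(round(k,3),np.median(Z[m]).round(3),end='; ')
cv2.imwrite('pics/j.png',cv2.resize(im[110:310,170:470],None,fx=2.6,fy=2.6)[:,:,::-1])
E
```

```text
107 [ 0.57751305 -0.20420066  0.18914854]
-0.125 0.151; -0.117 0.151; -0.109 0.149; -0.101 0.151; -0.093 0.156; -0.085 0.156; -0.077 0.158; -0.069 0.159; -0.061 0.158; -0.053 0.156; -0.045 0.156; -0.037 0.157; -0.029 0.158; -0.021 0.157; -0.013 0.158; -0.005 0.158; 0.003 0.158; 0.011 0.157; 0.019 0.159; 0.027 0.157; 0.035 0.156; 0.043 0.158; 0.051 0.157; 0.059 0.157; 0.067 0.158; 0.075 0.159; 0.083 0.159; 0.091 0.158;
```

View pics/j.png

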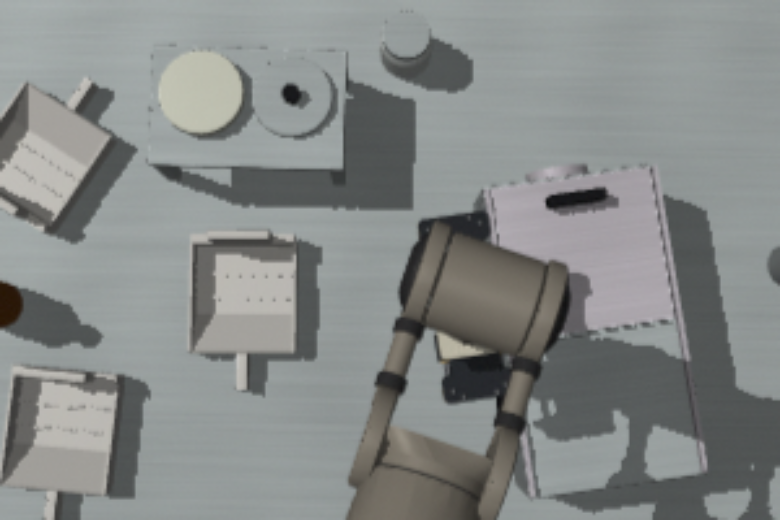

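The final picture shows the cover shut over the well, with its bar at (577,198). The empty tray stands upright at (245,295), and the arm touches nothing.

```bash
python3 -c "
from cell import hand_in; print(hand_in())"
```

```text
the job is handed in; nothing more can be done
None
```

I handed the job in after about 30 s of robot time; no verdict came back. My last images and measurements show the cover shut, the empty tray upright and let go on the bench, and the jar and bottle in place; all four potatoes were seen in the well before the cover was shut.

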